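# Empty the token pot, seat it in its bayonet base and hold it half turned

### The arm

A 6-joint arm with a two-finger parallel gripper is mounted at the origin on a cart in front of the work surface, level with it; the furniture and walls round the work are solid. World frame = base frame: x ahead of the robot, y to its left, z up, the work surface at z = 0. Lengths are in m, angles in rad, forces in N, time in s.
With the tool pointing down it reaches from about 0.375 to 0.975 m from the base axis. Payload 3.8 kg.
Tool frame: the origin (TCP) lies midway between the tips of the shut fingers; the grasp point (between the pads) lies 19 mm behind it; z points along the fingers, y is the line along which they close (so a half turn about z gives the same grasp; the last joint's range is limited). The gripper opens to 85 mm and grips with 20 to 120 N. Pads are 22 mm wide; open, the fingers measure 114 mm over their backs; the gripper's body (76 mm by 85 mm) begins 54 mm behind the grasp point. The pads swing forward as they close: fully open they stand 13 mm farther back than shut.
Start: joints at [1.121, 0.264, 1.604, -0, 1.274, -0.037], TCP at [0.271, 0.618, 0.231] pointing down, gripper open.
Joint ranges: [-2.63, 2.63], [-0.94, 2.18], [0.31, 2.57], [-1.31, 4.45], [0, 2.66], [-2.55, 2.55]. Speed limits (rad/s): [2.57, 2.57, 3.14, 3.14, 3.14, 3.14].

### API

Orientations are given as a rotation vector (axis times angle).
In Python, from workcell import bot gives the robot as it stands.
- The arm moves only by the tool step_arm, never from a script. Its argument "motion" is a list of rows, each a list of 5 numbers: the finger opening in cm, from 0 to 8.54, then the shift along the tool's x, y, z in cm, then the turn about the tool's z in degrees. In form: [[claw, dx, dy, dz, twist], ...]. A call has 1 to 20 rows; each row is the pose to reach, as a shift and turn from the pose commanded when the call began, along the tool's axes at that moment; what a row does not reach only later rows make up. A row lasts 1/10 s, in which the tool goes at most 50 mm and 8.59 degrees, less where a joint would pass 70% of its speed; a pose out of reach is approached as far as the arm can. A call with a gripper value outside its range is refused whole. The fingers move at their own pace and stop on an object; "force" is the grip in N (left out, the last holds). Time passes only in rows, so rows that repeat a pose let the fingers close. It gives the time, the measured TCP pose, the force, the opening and the grip force at its end, in the units of the state.
- bot.read_state(): the state, without advancing time (a new reading comes with each control period).
- bot.read_camera(name): name is "side" or "top"; returns (picture, depth): 420x560x3 uint8, red, green, blue; 420x560 float32, m along the optical axis (not along the pixel's ray), 0 where there is no reading.
- bot.calibration(name): a dict with "mtx" (3x3 intrinsics, pixels), "origin" and "orientation" of the camera in the world. Camera axes: x right, y up, looking along -z (the intrinsics and any distortion apply to the point x, -y, -z); pixel columns grow to the right and rows downward; lengths in m; the calibration is good to about 2 mm. A picture is of the moment at which its call begins. calibration takes no time and is no camera call.
- bot.finish_job(): hands the job in; it is judged then, once.
The state is a dict: "time": time; "q": joint angles; "joint_vel": joint speeds; "joint_torque": joint torques, N m; "tool_pos": TCP position; "tcp_rot": TCP orientation; "wrist_force": force on the tool from outside, world axes, zero at the start; "torque": the same for the moment, N m; "width": opening from 0.0 (shut) to 1.0 (fully open); "grip_force": force on a finger pad.
Only numpy, scipy, OpenCV 4.12 (cv2) and the standard library are available. Lean on these libraries where they do the work, as an engineer would, in place of code of your own. Each camera call takes 0.05 s, during which the arm holds its last target. There are 200 camera calls.

### The job

Take the handled pot off the counter, tip its three tokens out into the grey tray and bring the pot upright again. Lower its foot fully home in the bayonet base with the handle over the wide slot, then turn it clockwise (seen from above) only half way, until the handle stands over the single raised pip, stopping well before the sprung lock catch is touched. Finish while still gripping the pot's handle and holding it there for a colleague to fit the locking screw; leave the other things on the counter alone.

Things in the scene. Friction and masses are not known exactly. Their poses are not given: they have to be found in the camera images.
- pot: Open bare-metal pot, 85 mm tall, about 0.2 kg, loose: round foot 54 mm across and 18 mm high, then a flared bowl, 60 mm across at its bottom, 94 mm at the rim, wall 3 mm, inner floor 23 mm above the underside. Origin: centre of the foot's underside, z up the axis, x towards the handle. Starts upright on the counter, handle roughly to the robot's left, tokens in it.
- pot_grip (a point): Where to pinch the pot's handle, a black upright flat tab: 12 mm thick (pot's y), 28 mm long (52 to 80 mm from the axis along x), 50 mm high (60 to 110 mm above the underside), on a stalk from the bowl. This point: 66 mm from the axis, 92 mm up; axes as the pot's. The fingers may come straight down or lean in the pot's x-z plane.
- base: Fixed bayonet base: dark round foot 144 mm across, 8 mm thick, on it a bright ring 108 mm across, top 22 mm above the counter. Origin: centre of the underside, z up, x towards the wide slot. The hole is 60 mm across; under the ring's 6 mm ledge is a lug cavity 8 mm high with its floor 8 mm above the origin: a seated pot's origin lies there, 8 mm above the base's.
- base_pip (a point): Top of the single black pip (4 mm high) on the ring, 48 mm from the axis, 36 degrees clockwise from the wide slot (from +x towards -y): the handle points over it when the pot is half turned. A pair of pips at 75 degrees marks the locked place.
- catch (a joint): The base's sprung lock catch, in a small block outside the ring 121 degrees anticlockwise from the wide slot: 0 m untouched, a few mm when pressed outward. The pot turns freely from the slot until, at about 44 degrees, the narrow lug meets the catch; at about 75 degrees it has snapped past it (locked).
- tray: Fixed grey open tray, 190 mm (x) by 210 mm (y), walls 45 mm high and 5 mm thick, floor 5 mm. Origin: centre of its underside.
- token_0: Glossy white plastic queue token, a disc 20 mm across and 9 mm thick, 12 g, slippery (friction about 0.2); lies in the pot at first. Origin: centre of its underside.
- token_1: Glossy white plastic queue token, a disc 20 mm across and 9 mm thick, 12 g, slippery (friction about 0.2); lies in the pot at first. Origin: centre of its underside.
- token_2: Glossy white plastic queue token, a disc 20 mm across and 9 mm thick, 12 g, slippery (friction about 0.2); lies in the pot at first. Origin: centre of its underside.
- carton: Bystander, to be left alone: brown carton 102x124x26 mm lying on the counter at the far left. Origin: centre of its underside.
- calculator: Bystander, to be left alone: desk calculator 147x103x19 mm behind the base. Origin: centre of its underside.
- bell: Bystander, to be left alone: counter bell 80 mm across, 52 mm high, right of the calculator. Origin: centre of its underside.
- stapler: Bystander, to be left alone: stapler 36x142x53 mm right of the base. Origin: centre of its underside.
- rubber: Bystander, to be left alone: eraser 20x44x12 mm by the corner of the wooden sorting tray, behind the base. Origin: centre of its underside.
- mug: Bystander, to be left alone: mug 82x114x91 mm at the right. Origin: centre of its underside.
- pot_lug (a point): Outer end of the wide bayonet lug, 36 mm from the pot's axis under the handle (+x), 3 mm above the underside. Two flat lugs, 6 mm thick, stick out at the very bottom of the foot: this one, 24 mm wide, and a narrow one opposite (-x), 9 mm wide, reaching 37 mm from the axis.
- base_slot (a point): Middle of the wide slot through the ledge, 36 mm from the axis at the base's +x, at the ring's top. The slot spans 29 degrees to either side, out to 42 mm; a narrow slot lies opposite (17 degrees to either side). The pot enters one way only: its x along the base's x, handle over the wide slot. Then it turns clockwise seen from above.

How it is judged:
By the outcome, as a careful person would: the job done as asked, in the order asked, and still so for the second after the job is handed in, while the arm keeps its last pose, push and grip.
It also fails if it takes over 56 s, if anything falls off the work surface, if the arm or the gripper's body presses on something with over 40 N, if the wrist force passes 120 N, or if a joint passes its speed limit or range.

## Working session

There is one attempt and no reset: what is moved stays moved. The work goes in short steps, Python scripts to look and compute and a tool call to move; the robot and the scene stay as the last step left them, time stands still between calls to the robot, and variables do not carry over. Pictures are saved under pics/ and viewed, at most 10 in all, crops included, and the job is handed in when it is done.

Besides the shell and the picture viewer there is one more tool, called after ">>>" in YAML: its name, and indented under it one key for each argument. step_arm: Moves the arm, as the interface text tells. Its arguments: {"type":"object","properties":{"motion":{"type":"array","items":{"type":"array","items":{"type":"number"}}},"force":{"type":"number"}},"required":["motion"]}

```bash
mkdir -p pics; ls
cat > h.py <<'E'
import numpy as np, cv2
from scipy.spatial.transform import Rotation as R
from workcell import bot
def cal(n):
    c=bot.calibration(n); o=np.array(c["orientation"],float)
    M=o if o.shape==(3,3) else R.from_rotvec(o).as_matrix() if o.size==3 else None
    return np.array(c["mtx"]),np.array(c["origin"]),M,c
def cloud(n,d):
    K,t,M,c=cal(n); v,u=np.mgrid[:d.shape[0],:d.shape[1]]
    x=(u-K[0,2])/K[0,0]*d; y=(v-K[1,2])/K[1,1]*d
    return np.stack([x,-y,-d],-1)@M.T+t
def shot(n,tag):
    p,d=bot.read_camera(n); cv2.imwrite(f"pics/{tag}.png",p[:,:,::-1]); np.save(f"pics/{tag}.npy",d); return p,d
E
python3 - <<'E'
from h import *
for n in("top","side"):
    print(bot.calibration(n)); p,d=shot(n,n+"0")
print(bot.read_state())
a=cv2.imread("pics/top0.png")
E
```

```text
pics
{'mtx': array([[444.60369516,   0.        , 279.66972323],
       [  0.        , 444.60369516, 212.05018266],
       [  0.        ,   0.        ,   1.        ]]), 'origin': array([ 0.39531564, -0.01239816,  1.62024445]), 'orientation': array([ 0.08351207, -0.07537432, -1.54393761])}
{'mtx': array([[395.17182931,   0.        , 284.76646945],
       [  0.        , 395.17182931, 207.7782383 ],
       [  0.        ,   0.        ,   1.        ]]), 'origin': array([ 0.99422922, -1.17093615,  0.68609099]), 'orientation': array([1.10989401, 0.22234104, 0.32868645])}
{'time': 0.1, 'q': array([ 1.12108944e+00,  2.64719540e-01,  1.60524161e+00,  1.48101865e-05,
        1.27368066e+00, -3.68965589e-02]), 'joint_vel': array([-0.00158498, -0.00114047, -0.00283042,  0.00116668, -0.00305001,
        0.00284423]), 'joint_torque': array([-3.06116544e-04, -5.16701388e+01, -3.68593848e+01, -9.66609082e-05,
        6.12583011e-03,  2.64250343e-05]), 'tool_pos': array([0.2705101 , 0.61770983, 0.23005614]), 'tcp_rot': array([-0.64374886, -3.07440958,  0.00311815]), 'wrist_force': array([ 0.61105423,  0.26945045, -0.2596826 ]), 'torque': array([0.03712369, 0.03033227, 0.08211981]), 'grip_force': 0.0, 'width': 0.99731404137674}
```

View pics/top0.png

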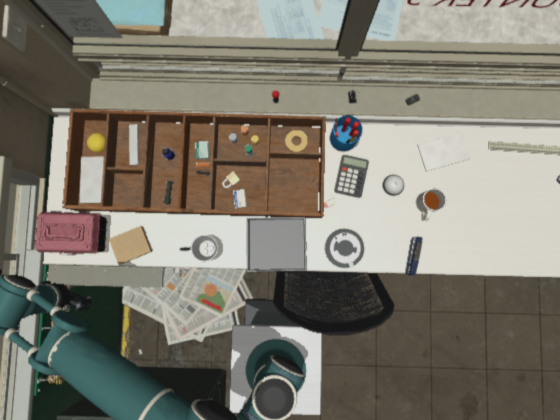

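View pics/side0.png

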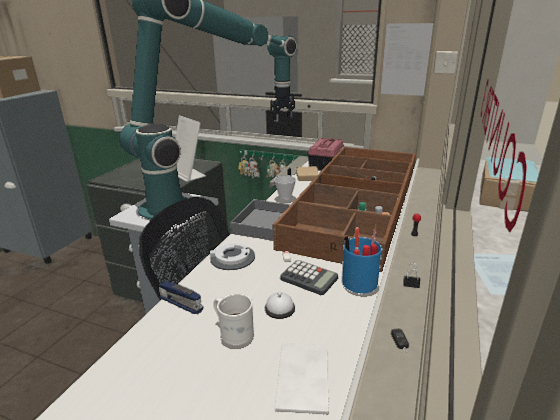

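The top view shows the pot at about (206,247) with its handle at (185,249), the tray at (277,244) and the base at (345,249). The side view shows the same layout.

Run:
```python
from h import *
a=cv2.imread("pics/top0.png"); d=np.load("pics/top0.npy"); P=cloud("top",d)
A=cv2.resize(a[222:276,172:237],None,fx=6,fy=6,interpolation=cv2.INTER_CUBIC)
B=cv2.resize(a[222:276,315:375],None,fx=6,fy=6,interpolation=cv2.INTER_CUBIC)
cv2.imwrite("pics/c0.png",np.hstack([A,B]))
def at(u,v): print((u,v),P[v,u].round(3))
for q in [(206,247),(185,249),(277,244),(345,249),(250,221),(304,221),(250,268),(304,268),(190,225),(130,245),(330,210),(400,260)]: at(*q)
def blob(x0,x1,u0,u1,v0=215,v1=275):
    S=P[v0:v1,u0:u1].reshape(-1,3); S=S[(S[:,2]>x0)&(S[:,2]<x1)]
    print(len(S),S.mean(0).round(4),S.min(0).round(3),S.max(0).round(3)); return S
S=blob(.075,.095,172,237); print(cv2.minEnclosingCircle(S[:,:2].astype(np.float32)))
S=blob(.100,.13,172,237);
S=blob(.017,.026,318,375); print(cv2.minEnclosingCircle(S[:,:2].astype(np.float32)))
S=blob(.04,.05,240,312)
S=blob(.11,.4,20,330,100,225)
```

```text
(206, 247) [0.425 0.256 0.041]
(185, 249) [0.415 0.315 0.111]
(277, 244) [0.443 0.005 0.004]
(345, 249) [ 0.431 -0.241  0.007]
(250, 221) [0.525 0.106 0.   ]
(304, 221) [ 0.525 -0.089  0.052]
(250, 268) [0.354 0.099 0.012]
(304, 268) [ 0.359 -0.094  0.015]
(190, 225) [0.504 0.325 0.   ]
(130, 245) [0.426 0.533 0.019]
(330, 210) [ 0.573 -0.186 -0.001]
(400, 260) [ 0.397 -0.442 -0.003]
126 [0.4218 0.2634 0.0827] [0.376 0.209 0.075] [0.465 0.329 0.094]
((0.4184490442276001, 0.26911282539367676), 0.060742102563381195)
23 [0.4151 0.3205 0.1093] [0.411 0.309 0.103] [0.419 0.331 0.115]
367 [ 0.4299 -0.2396  0.0216] [ 0.367 -0.301  0.017] [ 0.488 -0.185  0.026]
((0.4274340867996216, -0.2436150759458542), 0.06272496283054352)
272 [0.4491 0.0089 0.0445] [ 0.345 -0.107  0.04 ] [0.541 0.139 0.05 ]
1722 [0.7203 0.8219 0.1407] [0.487 0.633 0.11 ] [0.925 0.889 0.21 ]
```

View pics/c0.png

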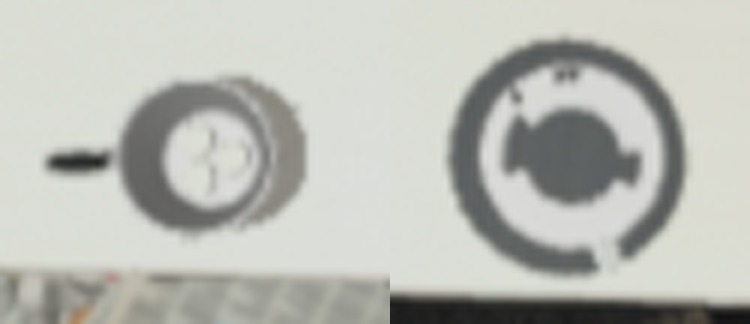

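The crop shows the pot with its three tokens and the handle to the left (+y). The base's wide slot points left and slightly up at crop (517,145), with the single pip at (515,97), the pip pair at (567,75) and the catch at (607,250).

```bash
cat >> h.py <<'E'
def ray(n,uv,z):
    K,t,M,_=cal(n); uv=np.atleast_2d(uv).astype(float)
    r=np.c_[(uv[:,0]-K[0,2])/K[0,0],-(uv[:,1]-K[1,2])/K[1,1],-np.ones(len(uv))]@M.T
    return t+r*((z-t[2])/r[:,2])[:,None]
def circ(S):
    A=np.c_[2*S[:,:2],np.ones(len(S))]; c=np.linalg.lstsq(A,(S[:,:2]**2).sum(1),rcond=None)[0]
    return c[:2],np.sqrt(c[2]+c[:2]@c[:2])
E
python3 - <<'E'
from h import *
a=cv2.imread("pics/top0.png"); g=cv2.cvtColor(a,cv2.COLOR_BGR2GRAY); d=np.load("pics/top0.npy"); P=cloud("top",d)
# base: dark foot blob outline, bright ring
f=6; B=cv2.resize(g[222:276,315:375],None,fx=f,fy=f,interpolation=cv2.INTER_CUBIC)
dark=(B<165).astype(np.uint8); dark[290:]=0
def px(c,u0,v0): c=c.reshape(-1,2); return np.c_[(c[:,0]+.5)/f-.5+u0,(c[:,1]+.5)/f-.5+v0]
cs,h=cv2.findContours(dark,cv2.RETR_CCOMP,cv2.CHAIN_APPROX_NONE)
for c,hh in zip(cs,h[0]):
    ar=cv2.contourArea(c)
    if ar<60: continue
    for z in(.008,.022):
        w=ray("top",px(c,315,222),z); cc,r=circ(w); 
        m=cv2.moments(w[:,:2].astype(np.float32)) 
        print(int(ar),hh[3],z,cc.round(4),r.round(4),w[:,:2].mean(0).round(4))
for n,q,z in(("pip",(515-390,97),.026),("pair",(567-390,75),.026),("wide",(517-390,145),.022),("narrow",(627-390,167),.022),("catch",(607-390,250),.02)):
    print(n,ray("top",px(np.array(q),315,222),z).round(4))
# pot
H=cv2.resize(a[222:276,172:237],None,fx=f,fy=f,interpolation=cv2.INTER_CUBIC)
t=(H.max(2)<70).astype(np.uint8); t[:,125:]=0; t[:100]=0; t[210:]=0
ys,xs=np.nonzero(t); w=ray("top",px(np.c_[xs,ys],172,222),.11); print("tab",w.mean(0).round(4),w.min(0).round(4),w.max(0).round(4))
S=P[222:276,172:237].reshape(-1,3); S=S[(S[:,2]>.076)&(S[:,2]<.095)&(S[:,1]<.302)]; print("rim",len(S),circ(S))
T=P[210:276,235:320].reshape(-1,3);T=T[(T[:,2]>.038)&(T[:,2]<.052)]
print("tray y",[(np.median(T[m][:,k])).round(4) for m,k in((T[:,1]>.09,1),(T[:,1]<-.08,1),(T[:,0]>.53,0),(T[:,0]<.365,0))])
E
```

```text
9261 -1 0.008 [ 0.4365 -0.2395] 0.034 [ 0.4364 -0.2392]
9261 -1 0.022 [ 0.4362 -0.2375] 0.0337 [ 0.4361 -0.2373]
17116 -1 0.008 [ 0.4353 -0.2388] 0.064 [ 0.438  -0.2379]
17116 -1 0.022 [ 0.4349 -0.2368] 0.0634 [ 0.4377 -0.2359]
pip [[ 0.4701 -0.204   0.026 ]]
pair [[ 0.484  -0.2349  0.026 ]]
wide [[ 0.4417 -0.206   0.022 ]]
narrow [[ 0.4303 -0.2718  0.022 ]]
catch [[ 0.3807 -0.2606  0.02  ]]
tab [0.4166 0.3156 0.11  ] [0.414  0.3022 0.11  ] [0.4194 0.33   0.11  ]
rim 118 (array([0.42002905, 0.25574881]), np.float64(0.04397598241523138))
tray y [np.float64(0.1101), np.float64(-0.0937), np.float64(0.5355), np.float64(0.3492)]
```

>>> step_arm:
  motion:
    - [4,-2.5,-2.2,0.5,6.3]
    - [4,-5,-4.3,1,12.7]
    - [4,-7.6,-6.5,1.5,19]
    - [4,-10.2,-8.6,2,25.3]
    - [4,-12.7,-10.8,2.5,31.7]
    - [4,-15.2,-13,3,38]
    - [4,-17.8,-15.1,3.5,44.3]
    - [4,-20.3,-17.3,4,50.6]
    - [4,-22.8,-19.5,4.5,57]
    - [4,-25.4,-21.6,5,63.3]
    - [4,-25.4,-21.6,5,63.3]
    - [4,-25.4,-21.6,5,63.3]

```text
time: 1.3
tool_pos: [0.4167, 0.318, 0.1809]
tcp_rot: [-2.162, -2.278, 0.001]
wrist_force: [0.5, 0.0, 0.9]
width: 0.471
grip_force: 0.0
```

Run:
```python
from h import *
s=bot.read_state(); print(s["time"],s["tool_pos"].round(4),R.from_rotvec(s["tcp_rot"]).as_matrix().round(3),s["q"].round(2),s["width"])
p,d=shot("side","side1")
cv2.imwrite("pics/c1.png",cv2.resize(p[80:250,200:400,::-1],None,fx=4,fy=3.5,interpolation=cv2.INTER_CUBIC))
```

```text
1.3 [0.4167 0.318  0.1809] [[-0.052  0.999 -0.001]
 [ 0.999  0.052 -0.   ]
 [ 0.    -0.001 -1.   ]] [0.6  0.02 1.98 0.   1.15 0.55] 0.470531123347088
```

View pics/c1.png

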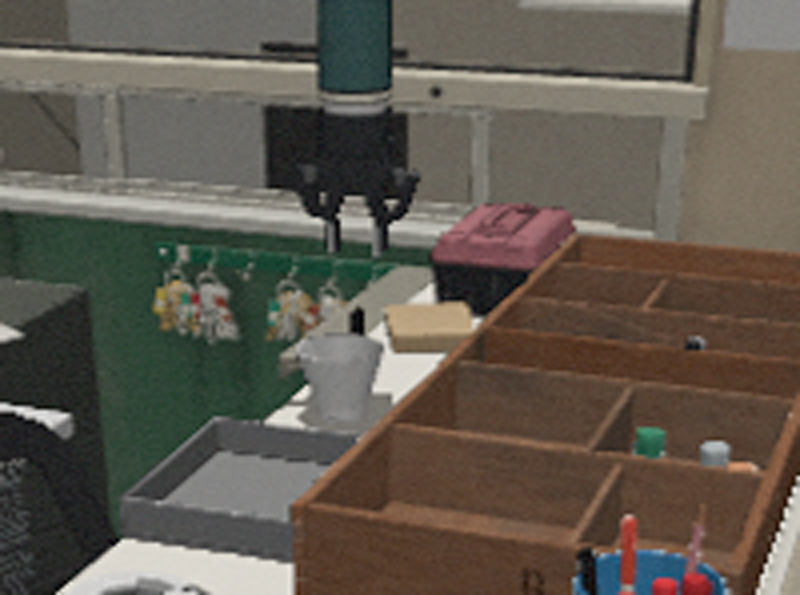

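The fingers straddle the handle's black tab at crop (358,320), so I go down and pinch.

>>> step_arm:
  motion:
    - [4,0,0,3,0]
    - [4,0,0,6,0]
    - [4,0,0,8.5,0]
    - [4,0,0,10.2,0]
    - [4,0,0,10.2,0]
    - [0,0,0,10.2,0]
    - [0,0,0,10.2,0]
    - [0,0,0,10.2,0]
    - [0,0,0,10.2,0]
    - [0,0,0,10.2,0]
  force: 40

```text
time: 2.35
tool_pos: [0.4179, 0.3198, 0.0809]
tcp_rot: [-2.162, -2.279, -0.006]
wrist_force: [0.0, 2.8, 4.2]
width: 0.133
grip_force: 42.9
```

>>> step_arm:
  motion:
    - [0,0,0,-1,0]
    - [0,0,0,-3,0]
    - [0,0,0,-6,0]
    - [0,0,0,-9,0]
    - [0,0,0,-9,0]
    - [0,0,0,-9,0]
    - [0,0,0,-9,0]
  force: 20

```text
time: 3.05
tool_pos: [0.4156, 0.3175, 0.1675]
tcp_rot: [-2.161, -2.279, 0.005]
wrist_force: [0.3, -0.7, -1.8]
width: 0.135
grip_force: 41.9
```

Run:
```python
from h import *
s=bot.read_state(); print(s["wrist_force"],s["torque"],s["tool_pos"])
p,d=shot("side","side2"); q,_=shot("top","top2")
A=cv2.resize(p[110:210,240:340,::-1],(400,400),interpolation=cv2.INTER_CUBIC)
B=cv2.resize(q[200:290,160:250,::-1],(400,400),interpolation=cv2.INTER_CUBIC)
cv2.imwrite("pics/c2.png",np.hstack([A,B]))
```

```text
[ 0.27854902 -0.71223732 -1.76890664] [0.06909341 0.04075841 0.04216596] [0.41557481 0.31750411 0.16750117]
```

View pics/c2.png

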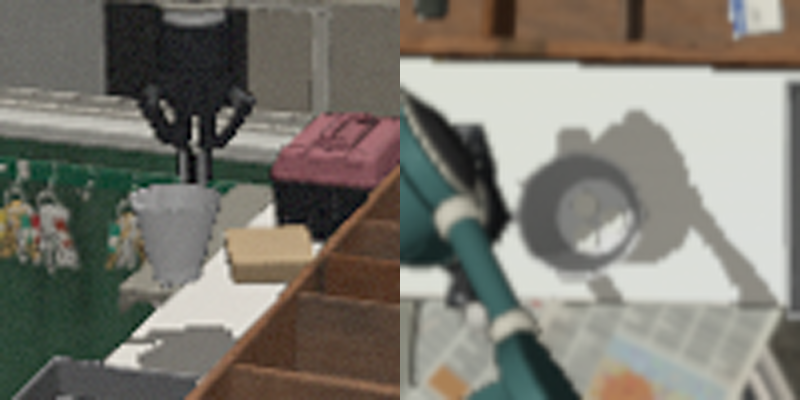

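The pot hangs upright from the handle with its tokens in, and the grip reads 42 N. The tool can't tilt, so I'll pivot the pot about the pinch by pushing its foot against the tray's left wall.

>>> step_arm:
  motion:
    - [0,-3,0.8,0,0]
    - [0,-6,1.7,1,0]
    - [0,-8,1.7,3.5,0]
    - [0,-8.5,1.7,5.5,0]
    - [0,-9.3,1.7,5.5,0]
    - [0,-10,1.7,5.5,0]
    - [0,-11,1.7,4.5,0]
    - [0,-12,1.7,3.7,0]
    - [0,-12.8,1.7,3.1,0]
    - [0,-13.9,1.7,2.5,0]
    - [0,-15.1,1.7,1.9,0]
    - [0,-16.2,1.7,1.5,0]
    - [0,-16.2,1.7,1.5,0]
  force: 25

```text
time: 4.45
tool_pos: [0.4436, 0.1566, 0.156]
tcp_rot: [2.162, 2.277, 0.004]
wrist_force: [0.5, 2.6, 2.7]
width: 0.135
grip_force: 43.1
```

```bash
cat >> h.py <<'E'
def potview(tag,pic=True):
    s=bot.read_state(); print(s["time"],s["wrist_force"].round(1),s["torque"].round(2),s["tool_pos"].round(4),s["grip_force"],s["width"])
    p,d=shot("side","s"+tag); q,e=shot("top","t"+tag)
    K,t,M,_=cal("side"); c=(np.array(s["tool_pos"])-[0,0,.02]-t)@M; u=int(K[0,2]-K[0,0]*c[0]/c[2]); v=int(K[1,2]+K[1,1]*c[1]/c[2])
    K,t,M,_=cal("top"); c=(np.array(s["tool_pos"])-t)@M; u2=int(K[0,2]-K[0,0]*c[0]/c[2]); v2=int(K[1,2]+K[1,1]*c[1]/c[2])
    A=cv2.resize(p[max(v-50,0):v+50,u-50:u+50,::-1],(400,400),interpolation=cv2.INTER_CUBIC)
    B=cv2.resize(q[v2-45:v2+45,u2-30:u2+60,::-1],(400,400),interpolation=cv2.INTER_CUBIC)
    cv2.imwrite(f"pics/c{tag}.png",np.hstack([A,B])); return d,e
E
python3 -c "
from h import *
potview('3')"
```

```text
4.45 [0.5 2.6 2.7] [0.7  0.01 0.  ] [0.4436 0.1566 0.156 ] 43.07214438915253 0.13509513765748438
```

View pics/c3.png

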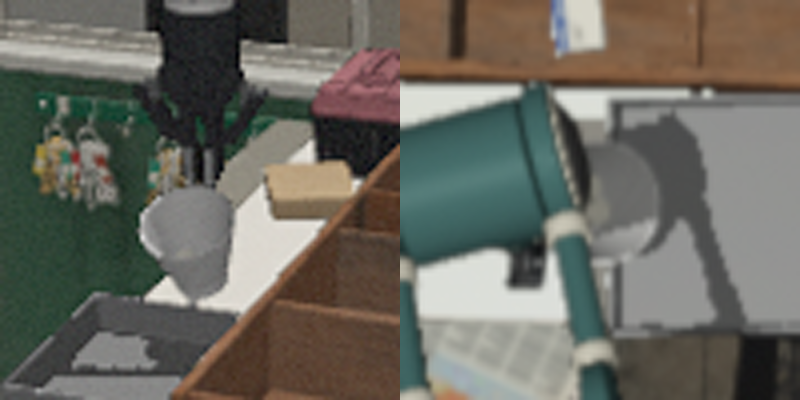

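The pot has tilted about 28° towards the tray, with its foot against the wall. I continue along the arc.

>>> step_arm:
  motion:
    - [0,-1.2,0,-0.3,0]
    - [0,-2.4,0,-0.5,0]
    - [0,-3.6,0,-0.6,0]
    - [0,-4.8,0,-0.6,0]
    - [0,-6,0,-0.4,0]
    - [0,-7.1,0,-0.2,0]
    - [0,-8.1,0,0.2,0]
    - [0,-9.1,0,0.7,0]
    - [0,-10.1,0,1.2,0]
    - [0,-11.1,0,1.8,0]
    - [0,-12,0,2.4,0]
    - [0,-12.9,0,3,0]
    - [0,-13.7,0,3.7,0]
    - [0,-14.4,0,4.4,0]
    - [0,-14.4,0,4.4,0]
    - [0,-14.4,0,4.4,0]

```text
time: 6.15
tool_pos: [0.4496, 0.0136, 0.1097]
tcp_rot: [-2.161, -2.279, 0.002]
wrist_force: [0.5, 4.0, -2.4]
width: 0.133
grip_force: 47.5
```

```bash
python3 -c "
from h import *
potview('4')"
```

```text
6.15 [ 0.5  4.  -2.4] [ 0.63  0.03 -0.01] [0.4496 0.0136 0.1097] 47.46920049190521 0.1334682528090999
```

View pics/c4.png

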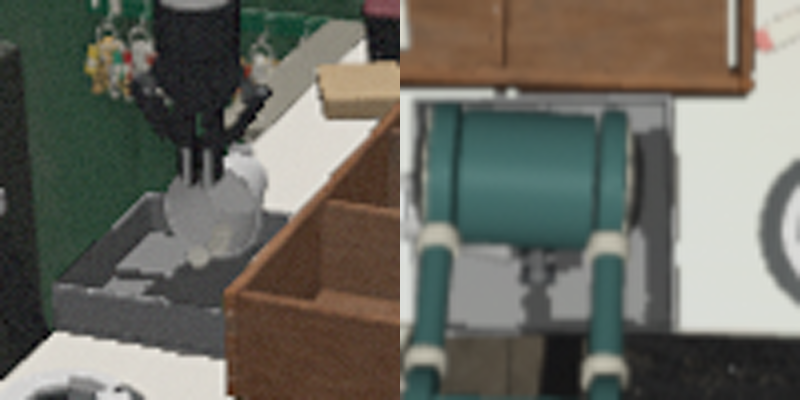

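The pot is over on its side at roughly 95–100°, mouth in the tray, with something white at its lip (200,255). I'll lift a little and shake it.

>>> step_arm:
  motion:
    - [0,0,0,-1.5,0]
    - [0,0,0,-3,0]
    - [0,-1.5,0,-3,0]
    - [0,0,0,-3,0]
    - [0,-1.5,0,-3,0]
    - [0,0,0,-3,0]
    - [0,-1.5,0,-3,0]
    - [0,-1.5,0,-4,0]
    - [0,-1.5,0,-4,0]

```text
time: 7.15
tool_pos: [0.4522, -0.0015, 0.1521]
tcp_rot: [2.16, 2.277, 0.002]
wrist_force: [0.8, -0.0, -1.4]
width: 0.133
grip_force: 47.6
```

```bash
python3 -c "
from h import *
d,e=potview('5')
p=cv2.imread('pics/s5.png');P=cloud('side',d)
m=(p.min(2)>150)&(P[...,0]>.355)&(P[...,0]<.53)&(P[...,1]>-.09)&(P[...,1]<.1)&(P[...,2]<.06)
n,l,st,c=cv2.connectedComponentsWithStats(m.astype(np.uint8))
for i in range(1,n):
  if st[i,4]>4: print(c[i].round(),st[i,4],P[l==i].mean(0).round(3),P[l==i].max(0).round(3))
"
```

```text
7.15 [ 0.8 -0.  -1.4] [-0.11 -0.05  0.01] [ 0.4522 -0.0015  0.1521] 47.5680273771286 0.13281327056189396
```

View pics/c5.png

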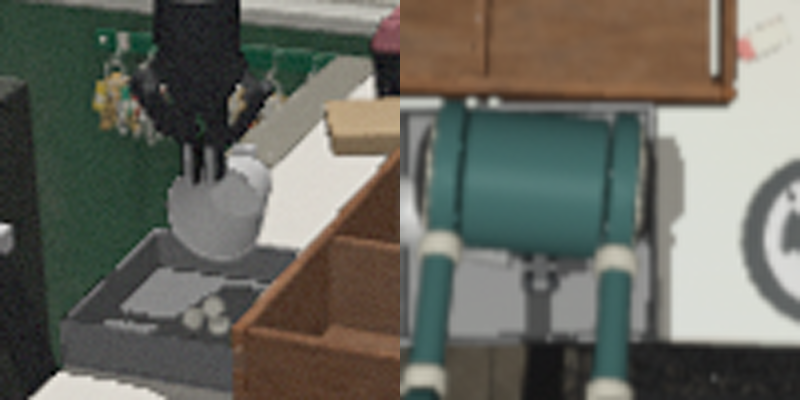

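All three tokens lie on the tray floor at crop (205,315) and the pot's mouth is empty. To bring it upright I'll push its foot's underside against the inside of the same wall and move left.

>>> step_arm:
  motion:
    - [0,-1,0,1.8,0]
    - [0,-1,0,3.5,0]
    - [0,0.4,0,3.5,0]
    - [0,1.3,0,2.6,0]
    - [0,2.2,0,1.8,0]
    - [0,3.3,0,1.1,0]
    - [0,4.4,0,0.4,0]
    - [0,5.3,0,0,0]
    - [0,6.2,0,-0.4,0]
    - [0,7.9,0,-0.9,0]
    - [0,9.8,0,-1.5,0]
    - [0,11.6,0,-1.9,0]
    - [0,13.6,0,-1.8,0]
    - [0,15.3,0,-1.5,0]
    - [0,17.2,0,-0.7,0]
    - [0,18.7,0,-0.1,0]
    - [0,20.1,0,1.1,0]
    - [0,20.1,0,1.1,0]

```text
time: 9.05
tool_pos: [0.4386, 0.2014, 0.1374]
tcp_rot: [-2.158, -2.279, 0.003]
wrist_force: [0.6, -0.6, -2.2]
width: 0.131
grip_force: 44.5
```

```bash
python3 -c "
from h import *
potview('6')"
```

```text
9.05 [ 0.6 -0.6 -2.2] [-0.05  0.04 -0.02] [0.4386 0.2014 0.1374] 44.464071393013 0.13073017595870884
```

View pics/c6.png

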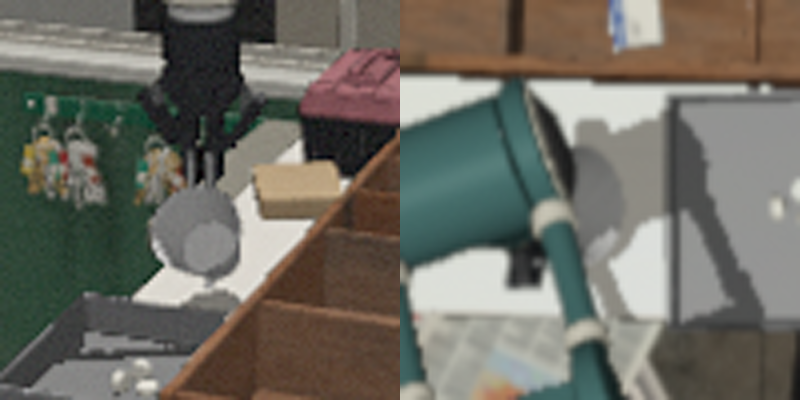

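I read this as the mouth facing the camera, with the lighter inner floor at crop (212,245), so the pot is still tilted at roughly 55–60°. I'll check that by fitting a plane to the floor.

```bash
cat >> h.py <<'E'
def potpts(d,tp):
    P=cloud("side",d); m=(np.abs(P[...,0]-tp[0])<.06)&(P[...,1]<tp[1]+.1)&(P[...,1]>tp[1]-.16)&(P[...,2]>.055 if False else P[...,2]>.012)&(P[...,2]<tp[2]+.01)
    return P,m
E
python3 - <<'E'
from h import *
d=np.load("pics/s6.npy"); s=bot.read_state(); tp=np.array(s["tool_pos"]); P=cloud("side",d)
K,t,M,_=cal("side"); c=(tp-[0,0,.02]-t)@M; u=int(K[0,2]-K[0,0]*c[0]/c[2]); v=int(K[1,2]+K[1,1]*c[1]/c[2])
u0,v0=u-50,v-50; cu,cv=u0+212//4,v0+245//4
A=P[cv-5:cv+6,cu-5:cu+6].reshape(-1,3); c=A.mean(0); n=np.linalg.svd(A-c)[2][2]; print("floor",c.round(3),n.round(2))
for vv in range(v0+45,v0+75,2): print(vv,[tuple(P[vv,cu+k].round(3)[1:]) for k in(-8,0,6)])
E
```

```text
floor [0.442 0.22  0.067] [ 0.52  0.31 -0.79]
171 [(np.float64(0.807), np.float64(-0.101)), (np.float64(0.194), np.float64(0.147)), (np.float64(0.58), np.float64(-0.002))]
173 [(np.float64(0.201), np.float64(0.131)), (np.float64(0.209), np.float64(0.133)), (np.float64(0.561), np.float64(-0.005))]
175 [(np.float64(0.206), np.float64(0.121)), (np.float64(0.213), np.float64(0.123)), (np.float64(0.515), np.float64(0.003))]
177 [(np.float64(0.213), np.float64(0.109)), (np.float64(0.227), np.float64(0.108)), (np.float64(0.486), np.float64(0.005))]
179 [(np.float64(0.213), np.float64(0.1)), (np.float64(0.228), np.float64(0.099)), (np.float64(0.196), np.float64(0.116))]
181 [(np.float64(0.219), np.float64(0.089)), (np.float64(0.244), np.float64(0.083)), (np.float64(0.191), np.float64(0.109))]
183 [(np.float64(0.219), np.float64(0.08)), (np.float64(0.237), np.float64(0.077)), (np.float64(0.18), np.float64(0.106))]
185 [(np.float64(0.225), np.float64(0.069)), (np.float64(0.229), np.float64(0.072)), (np.float64(0.177), np.float64(0.098))]
187 [(np.float64(0.216), np.float64(0.064)), (np.float64(0.227), np.float64(0.064)), (np.float64(0.193), np.float64(0.083))]
189 [(np.float64(0.21), np.float64(0.058)), (np.float64(0.217), np.float64(0.059)), (np.float64(0.219), np.float64(0.063))]
191 [(np.float64(0.202), np.float64(0.052)), (np.float64(0.218), np.float64(0.05)), (np.float64(0.234), np.float64(0.047))]
193 [(np.float64(0.146), np.float64(0.07)), (np.float64(0.174), np.float64(0.062)), (np.float64(0.307), np.float64(0.004))]
195 [(np.float64(0.268), np.float64(0.003)), (np.float64(0.225), np.float64(0.029)), (np.float64(0.288), np.float64(0.003))]
197 [(np.float64(0.247), np.float64(0.004)), (np.float64(0.263), np.float64(0.002)), (np.float64(0.268), np.float64(0.004))]
199 [(np.float64(0.228), np.float64(0.004)), (np.float64(0.243), np.float64(0.002)), (np.float64(0.245), np.float64(0.005))]
```

The depth puts the inner floor's slope at about 50°, so the lug slipped over the wall. I'll go back and bear on the middle of the foot's underside this time.

>>> step_arm:
  motion:
    - [0,-3,0,-5,0]
    - [0,-7,0,-7.5,0]
    - [0,-11,0,-7.5,0]
    - [0,-14,0,-5,0]
    - [0,-13.6,0,-1.8,0]
    - [0,-12.2,0,-1,0]
    - [0,-10.9,0,-1.2,0]
    - [0,-9.6,0,-1.3,0]
    - [0,-8.5,0,-1.3,0]
    - [0,-7.5,0,-1.2,0]
    - [0,-6.4,0,-1,0]
    - [0,-5.3,0,-0.7,0]
    - [0,-4.3,0,-0.3,0]
    - [0,-3.3,0,0.2,0]
    - [0,-2.4,0,0.8,0]
    - [0,-1.5,0,1.4,0]
    - [0,-1.5,0,1.6,0]

```text
time: 10.85
tool_pos: [0.4424, 0.1891, 0.1254]
tcp_rot: [-2.16, -2.278, -0.011]
wrist_force: [-3.6, 6.4, 16.0]
width: 0.134
grip_force: 43.7
```

Run:
```python
from h import *
d,e=potview('7'); s=bot.read_state(); tp=np.array(s["tool_pos"]); P=cloud("side",d)
# profile in the pot's mid plane: y,z of surface seen near x=tool x (camera sees -y side)
m=(np.abs(P[...,0]-tp[0])<.004)&(P[...,1]>tp[1]-.15)&(P[...,1]<tp[1]+.1)&(P[...,2]>.0)&(P[...,2]<.2)
S=P[m]; o=np.argsort(-S[:,2])[::5]; print((S[o][:,1:]*1000).round().astype(int).tolist())
```

```text
10.85 [-3.6  6.4 16. ] [ 0.66  0.93 -0.18] [0.4424 0.1891 0.1254] 43.73293697834015 0.13386028390680596
[[190, 159], [178, 151], [184, 136], [87, 130], [84, 124], [173, 119], [169, 113], [170, 108], [164, 102], [92, 93], [91, 80], [103, 67], [106, 53], [111, 38], [116, 23], [108, 13], [101, 9], [65, 7], [53, 5], [210, 4], [246, 2]]
```

The pot is back roughly upright, with its near rim at z≈0.127 and the wall slope as expected. Next I set it flat on the free counter to square it up.

>>> step_arm:
  motion:
    - [0,0,0,-1.5,0]
    - [0,2,0,-3,0]
    - [0,5,0,-3,0]
    - [0,8,0,-1,0]
    - [0,8.5,0,2,0]
    - [0,8.5,0,3.5,0]
    - [0,8.5,0,4.2,0]
    - [0,8.5,0,4.6,0]
    - [0,8.5,0,4.8,0]
    - [0,8.5,0,4.8,0]

```text
time: 11.95
tool_pos: [0.4364, 0.2731, 0.0796]
tcp_rot: [-2.161, -2.274, -0.006]
wrist_force: [-10.7, 3.4, 22.1]
width: 0.13
grip_force: 47.6
```

Run:
```python
from h import *
d,e=potview('8'); s=bot.read_state(); tp=np.array(s["tool_pos"]); print(tp,s["wrist_force"],R.from_rotvec(s["tcp_rot"]).as_matrix().round(3).tolist())
P=cloud("side",d)
m=(np.abs(P[...,0]-tp[0])<.06)&(P[...,1]>tp[1]-.13)&(P[...,1]<tp[1]-.0)&(P[...,2]>.075)&(P[...,2]<.1)
S=P[m]; c=S.mean(0); print(len(S),c); 
m=(np.abs(P[...,0]-tp[0])<.004)&(P[...,1]>tp[1]-.15)&(P[...,1]<tp[1]+.1)&(P[...,2]>.0)&(P[...,2]<.2)
S=P[m]; o=np.argsort(-S[:,2])[::5]; print((S[o][:,1:]*1000).round().astype(int).tolist())
```

```text
11.95 [-10.7   3.4  22.1] [ 0.09  2.57 -0.31] [0.4364 0.2731 0.0796] 47.621843218803406 0.13040377822437968
[0.43633613 0.2730258  0.07959149] [-10.6578148    2.99227557  22.46811722] [[-0.051, 0.999, -0.001], [0.999, 0.051, 0.006], [0.006, -0.0, -1.0]]
170 [0.43639382 0.22095622 0.08410068]
[[258, 199], [258, 187], [263, 177], [255, 167], [287, 112], [262, 104], [270, 92], [167, 87], [164, 84], [171, 77], [254, 71], [252, 63], [170, 56], [180, 38], [184, 27], [183, 14], [321, 4], [365, 0]]
```

View pics/c8.png

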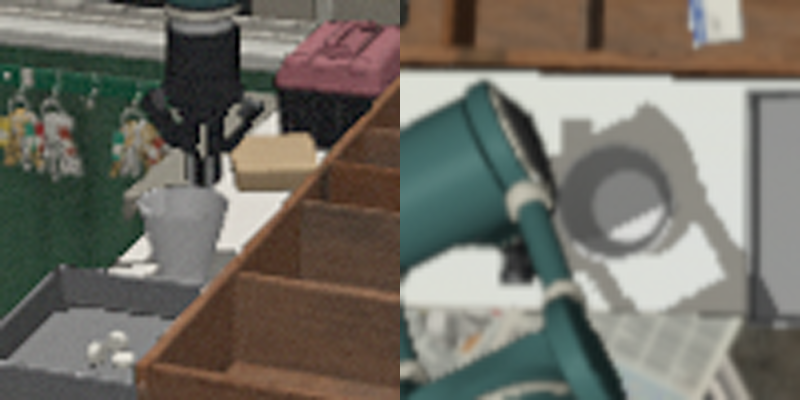

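The pot stands flat on the counter and the tokens are still in the tray. A side load remains, so I release, let it settle and re-grip squarely and harder.

>>> step_arm:
  motion:
    - [2,0,0,-0.1,0]
    - [3,0,0,-0.3,0]
    - [3,0,0,-0.4,0]
    - [3,0,0,-0.4,0]
    - [0,0,0,-0.4,0]
    - [0,0,0,-0.4,0]
    - [0,0,0,-0.4,0]
    - [0,0,0,-0.4,0]
    - [0,0,0,-0.4,0]
    - [0,0,0,-0.4,0]
  force: 80

```text
time: 13.05
tool_pos: [0.4362, 0.2694, 0.0791]
tcp_rot: [-2.162, -2.28, 0.001]
wrist_force: [-1.4, -0.3, 1.3]
width: 0.128
grip_force: 77.9
```

```bash
cat >> h.py <<'E'
def rimc(e,guess,z,mask=None):
    "centre of the rim top (height z) from the top depth: rim points near radius 45.5 mm about a guess"
    P=cloud("top",e); S=P[(np.abs(P[...,2]-z)<.012)]
    from scipy.optimize import least_squares
    c=np.array(guess,float)
    for _ in range(5):
        r=np.linalg.norm(S[:,:2]-c,axis=1); T=S[(r>.036)&(r<.054)]
        c=least_squares(lambda q:np.linalg.norm(T[:,:2]-q,axis=1)-.0455,c,loss="soft_l1",f_scale=.003).x
    return c,len(T),T[:,2].mean()
E
python3 - <<'E'
from h import *
d,e=potview('9'); s=bot.read_state(); tp=np.array(s["tool_pos"]); print(R.from_rotvec(s["tcp_rot"]).as_matrix().round(3).tolist())
print(rimc(e,[tp[0]+.003,tp[1]-.068],.085)); print(rimc(np.load("pics/top0.npy"),[.42,.252],.085))
print("side")
a=cv2.imread("pics/t9.png");
# outline: bowl outer rim contour by gray level, rays at z=.085
K,t,M,_=cal("top"); c=(np.array([tp[0]+.003,tp[1]-.068,.085])-t)@M; u=K[0,2]-K[0,0]*c[0]/c[2]; v=K[1,2]+K[1,1]*c[1]/c[2]; print("expected px",u,v)
x=int(u)-25;y=int(v)-25; cv2.imwrite("pics/z9.png",cv2.resize(a[y:y+50,x:x+50],(600,600),interpolation=cv2.INTER_CUBIC)); print(x,y)
E
```

```text
13.05 [-1.4 -0.3  1.3] [-0.06  0.15 -0.04] [0.4362 0.2694 0.0791] 77.93049573898315 0.12809239327167912
[[-0.053, 0.999, -0.0], [0.999, 0.053, -0.0], [-0.0, -0.0, -1.0]]
(array([0.43795374, 0.20890013]), 136, np.float64(0.08188803330152121))
(array([0.4199085 , 0.25548631]), 139, np.float64(0.08177367051678057))
side
expected px 219.76401156213532 242.97120416196486
194 217
```

View pics/z9.png

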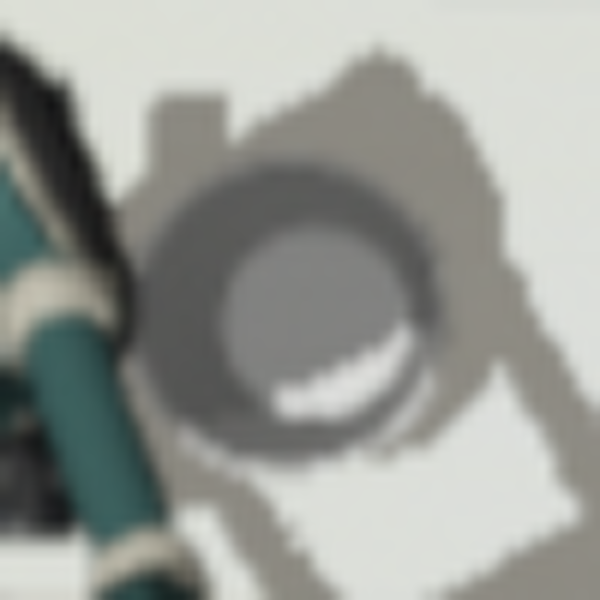

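I have now viewed 11 pictures, which is one over the limit of 10. That last view was my mistake, so I'll work from numbers only from here. It showed the pot upright, its rim spanning crop columns about 130–440 and rows 160–462.

```bash
cat >> h.py <<'E'
from scipy.optimize import least_squares
def sil(tag,c0,zb,R0=.047,zr=.085,half=100,dirn=-90):
    "rim silhouette in top depth: along radial rays, subpixel-ish boundary where height drops below the rim; fixed-radius fit"
    e=np.load(f"pics/{tag}.npy"); P=cloud("top",e); K,t,M,_=cal("top"); Z=P[...,2].astype(np.float32)
    pts=[]; rr=np.arange(.030,.062,.0005); c0=np.array(c0)
    for a in np.radians(np.arange(dirn-half,dirn+half+1,5)):
        W=np.c_[c0[0]+rr*np.cos(a),c0[1]+rr*np.sin(a),np.full(len(rr),zr+zb)]; c=(W-t)@M
        u=(K[0,2]-K[0,0]*c[:,0]/c[:,2]).astype(np.float32); v=(K[1,2]+K[1,1]*c[:,1]/c[:,2]).astype(np.float32)
        z=cv2.remap(Z,u[None],v[None],cv2.INTER_LINEAR)[0]
        k=np.nonzero(z>zb+.045)[0]
        if len(k) and k[-1]<len(rr)-1: pts.append(W[k[-1],:2])
    pts=np.array(pts); f=lambda q:np.linalg.norm(pts-q[:2],axis=1)-R0
    s=least_squares(f,c0,loss="soft_l1",f_scale=.002); g=least_squares(lambda q:np.linalg.norm(pts-q[:2],axis=1)-q[2],[*c0,R0],loss="soft_l1",f_scale=.002)
    return s.x.round(4),g.x.round(4),len(pts),np.abs(s.fun).mean().round(4)
E
python3 - <<'E'
from h import *
print(sil("t9",[.437,.203],0)); print(sil("top0",[.42,.252],0)); print(sil("top0",[.42,.252],0,half=80,dirn=0))
# tab in top0: depth points above .1 with pixel extents
e=np.load("pics/top0.npy");P=cloud("top",e);S=P[235:262,172:200].reshape(-1,3);S=S[(S[:,2]>.10)];print(len(S),S.mean(0),S[:,1].min(),S[:,1].max())
# side camera: rim & foot silhouette of t9 moment
d=np.load("pics/s9.npy");P=cloud("side",d)
for z0,z1 in((.002,.016),(.03,.06),(.06,.08)):
    m=(P[...,2]>z0)&(P[...,2]<z1)&(np.abs(P[...,0]-.437)<.045)&(P[...,1]>.14)&(P[...,1]<.23); S=P[m]; print(z0,len(S))
    if len(S)>20:
        zm=.5*(z0+z1); r=lambda z:np.where(z<.018,.027,.030+(z-.018)*(.017/.067))
        q=least_squares(lambda q:np.linalg.norm(S[:,:2]-q,axis=1)-r(S[:,2]),[.437,.203],loss="soft_l1",f_scale=.002); print(q.x.round(4),np.abs(q.fun).mean())
E
```

```text
(array([0.4376, 0.2109]), array([0.4375, 0.212 , 0.0478]), 39, np.float64(0.0013))
(array([0.4204, 0.2571]), array([0.4203, 0.2563, 0.0463]), 39, np.float64(0.001))
(array([0.4191, 0.2563]), array([0.4205, 0.2563, 0.046 ]), 31, np.float64(0.0011))
23 [0.41514769 0.32051935 0.1092897 ] 0.3089084537306396 0.3314129455901268
0.002 19
0.03 103
[0.438  0.2122] 0.0021806806321557387
0.06 90
[0.4389 0.2129] 0.0022859977652932508
```

>>> step_arm:
  motion:
    - [3,0,0,0,0]
    - [3,0,0,0,0]
    - [3,0,0,0,0]
    - [3,0.6,0,0,0]
    - [3,0.6,0,0,0]
    - [0,0.6,0,0,0]
    - [0,0.6,0,0,0]
    - [0,0.6,0,0,0]
    - [0,0.6,0,0,0]
    - [0,0.6,0,0,0]
  force: 80

```text
time: 14.15
tool_pos: [0.4361, 0.2757, 0.0795]
tcp_rot: [-2.162, -2.279, -0.001]
wrist_force: [-0.7, 2.0, 2.1]
width: 0.129
grip_force: 78.1
```

Run:
```python
from h import *
s=bot.read_state(); print(s["tool_pos"].round(4),s["wrist_force"].round(1),s["torque"].round(2),s["q"].round(2),s["grip_force"])
for k in range(2):
    q,e=shot("top",f"t10{k}"); print(sil(f"t10{k}",[.437,.211],0))
# base by depth/colour
import numpy as np
e=np.load("pics/top0.npy");P=cloud("top",e);Z=P[...,2]
print(sil("top0",[.436,-.238],-.0,R0=.072,zr=.008) if 0 else "")
g=cv2.cvtColor(cv2.imread("pics/top0.png"),cv2.COLOR_BGR2GRAY).astype(np.float32)
K,t,M,_=cal("top")
def prof(c0,z,r0,r1,angs,sgn):
    out=[];rr=np.arange(r0,r1,.0005)
    for a in np.radians(angs):
        W=np.c_[c0[0]+rr*np.cos(a),c0[1]+rr*np.sin(a),np.full(len(rr),z)];c=(W-t)@M
        u=(K[0,2]-K[0,0]*c[:,0]/c[:,2]).astype(np.float32);v=(K[1,2]+K[1,1]*c[:,1]/c[:,2]).astype(np.float32)
        I=cv2.remap(g,u[None],v[None],cv2.INTER_CUBIC)[0]; out.append(W[np.argmax(sgn*np.gradient(I)),:2])
    out=np.array(out);q=least_squares(lambda q:np.linalg.norm(out-q[:2],axis=1)-q[2],[*c0,(r0+r1)/2],loss="soft_l1",f_scale=.001);return q.x.round(4),np.abs(q.fun).mean().round(4)
A=np.r_[-80:20:4,70:180:4,225:260:4]  # world azimuths, catch near 202
print("ring outer",prof([.436,-.238],.022,.045,.063,A,-1))
print("foot outer",prof([.436,-.238],.008,.064,.080,np.r_[-80:180:4,225:260:4],1))
print("hole",prof([.436,-.238],.022,.023,.036,np.r_[-60:35:4,128:220:4],1))
```

```text
[0.4361 0.2757 0.0795] [-0.7  2.   2.1] [ 0.18  0.24 -0.05] [0.52 0.11 2.09 0.   0.94 0.46] 78.07663321495056
(array([0.4388, 0.2109]), array([0.4388, 0.2105, 0.0466]), 40, np.float64(0.0007))
(array([0.4387, 0.2109]), array([0.4387, 0.2103, 0.0465]), 40, np.float64(0.0006))

ring outer (array([ 0.4357, -0.2386,  0.0549]), np.float64(0.0012))
foot outer (array([ 0.4358, -0.238 ,  0.0708]), np.float64(0.0007))
hole (array([ 0.4358, -0.2391,  0.0285]), np.float64(0.0008))
```

>>> step_arm:
  motion:
    - [0,0,0,-1.5,0]
    - [0,0,0,-4,0]
    - [0,-1,0,-6.5,0]
    - [0,-3,-0.1,-7.6,0]
    - [0,-6,-0.2,-7.6,1]
    - [0,-10,-0.3,-7.6,2]
    - [0,-14,-0.4,-7.6,3.5]
    - [0,-18,-0.5,-7.6,5]
    - [0,-22,-0.6,-7.6,6.5]
    - [0,-26,-0.8,-7.6,8]
    - [0,-30,-0.9,-7.6,9.5]
    - [0,-34,-1,-7.6,11]
    - [0,-38,-1.1,-7.6,12]
    - [0,-41,-1.2,-7.6,12.7]
    - [0,-43,-1.3,-7.6,12.7]
    - [0,-44.4,-1.3,-7.6,12.7]
    - [0,-45,-1.3,-7.6,12.7]
    - [0,-45,-1.3,-6.6,12.7]
    - [0,-45,-1.3,-5.6,12.7]
    - [0,-45,-1.3,-5.6,12.7]

```text
time: 16.25
tool_pos: [0.4452, -0.1728, 0.1327]
tcp_rot: [-2.396, -2.025, 0.003]
wrist_force: [-0.2, -0.1, -0.5]
width: 0.124
grip_force: 78.1
```

```bash
cat > chk.py <<'E'
from h import *
import sys
tag=sys.argv[1]
s=bot.read_state(); tp=np.array(s["tool_pos"]); Rm=R.from_rotvec(s["tcp_rot"]).as_matrix(); yaw=np.degrees(np.arctan2(Rm[1,0],Rm[0,0]))
ax=tp[:2]-.065*Rm[:2,0]; zb=tp[2]-.079
print("t",s["time"],tp.round(4),"yaw",yaw.round(2),"axis",ax.round(4),"zb",zb.round(4),s["wrist_force"].round(1),s["torque"].round(2),s["grip_force"].round(0))
q,e=shot("top",tag); p,d=shot("side","s"+tag)
print(sil(tag,ax,zb,half=100,dirn=-90))
P=cloud("side",d)
r=lambda z:np.where(z<.018,.027,.030+(z-.018)*(.017/.067))
for z0,z1 in((.025,.05),(.05,.08)):
    m=(P[...,2]>zb+z0)&(P[...,2]<zb+z1)&(np.abs(P[...,0]-ax[0])<.045)&(P[...,1]>ax[1]-.06)&(P[...,1]<ax[1]+.01); S=P[m]
    if len(S)>20: q=least_squares(lambda q:np.linalg.norm(S[:,:2]-q[:2],axis=1)-r(S[:,2]-zb),ax,loss="soft_l1",f_scale=.002); print("side",z0,len(S),q.x.round(4))
E
python3 chk.py t11
```

```text
Traceback (most recent call last):
  File "chk.py", line 6, in <module>
    print("t",s["time"],tp.round(4),"yaw",yaw.round(2),"axis",ax.round(4),"zb",zb.round(4),s["wrist_force"].round(1),s["torque"].round(2),s["grip_force"].round(0))
                                                                                                                                          ^^^^^^^^^^^^^^^^^^^^^
AttributeError: 'float' object has no attribute 'round'
```

```bash
sed -i 's/,s\["grip_force"\].round(0)/,s["grip_force"]/' chk.py; python3 chk.py t11
```

```text
t 16.25 [ 0.4452 -0.1728  0.1327] yaw 80.42 axis [ 0.4344 -0.2369] zb 0.0537 [-0.2 -0.1 -0.5] [ 0.06  0.03 -0.02] 78.07333946228027
(array([ 0.435 , -0.2328]), array([ 0.5394, -0.2284,  0.1513]), 4, np.float64(0.0001))
side 0.025 124 [ 0.4339 -0.2352]
side 0.05 215 [ 0.4349 -0.2353]
```

>>> step_arm:
  motion:
    - [0,0,0,0.5,0]
    - [0,0,0,0.9,0]
    - [0,0,0,0.9,0]
    - [0,0,0,0.9,0]

```text
time: 16.75
tool_pos: [0.447, -0.1744, 0.1262]
tcp_rot: [-2.4, -2.027, 0.0]
wrist_force: [-0.6, -1.2, -2.1]
width: 0.125
grip_force: 78.2
```

```bash
python3 chk.py t12
```

```text
t 16.75 [ 0.447  -0.1744  0.1262] yaw 80.36 axis [ 0.4361 -0.2385] zb 0.0472 [-0.6 -1.2 -2.1] [ 0.05 -0.07 -0.02] 78.15691709518433
(array([ 0.4103, -0.2755]), array([ 22.004 , -29.9381,  36.736 ]), 3, np.float64(0.0012))
side 0.025 129 [ 0.4355 -0.2369]
side 0.05 204 [ 0.4361 -0.2371]
```

Now on target; I lower slowly towards the hole.

>>> step_arm:
  motion:
    - [0,0,0,1,0]
    - [0,0,0,2,0]
    - [0,0,0,2.4,0]
    - [0,0,0,2.7,0]
    - [0,0,0,3,0]
    - [0,0,0,3,0]

```text
time: 17.45
tool_pos: [0.4468, -0.1744, 0.0958]
tcp_rot: [-2.4, -2.026, 0.001]
wrist_force: [-0.0, 0.4, -2.0]
width: 0.128
grip_force: 78.1
```

>>> step_arm:
  motion:
    - [0,0,0,0.3,0]
    - [0,0,0,0.6,0]
    - [0,0,0,0.8,0]
    - [0,0,0,1,0]
    - [0,0,0,1.1,0]
    - [0,0,0,1.1,0]

```text
time: 18.05
tool_pos: [0.4476, -0.1744, 0.0874]
tcp_rot: [-2.401, -2.026, -0.001]
wrist_force: [-5.1, 4.3, 12.6]
width: 0.12
grip_force: 80.5
```

```bash
python3 chk.py t13
```

```text
t 18.05 [ 0.4476 -0.1744  0.0874] yaw 80.33 axis [ 0.4367 -0.2384] zb 0.0084 [-5.1  4.3 12.6] [ 0.47  0.96 -0.08] 80.49738049507141
(array([ 0.4337, -0.2544]), array([ 0.7758, -0.2056,  0.3867]), 5, np.float64(0.0016))
side 0.025 117 [ 0.4354 -0.2371]
side 0.05 199 [ 0.4366 -0.2367]
```

Seated: the pot's underside is at z≈0.0084 against the 0.008 expected, with firm contact. I ease the push and turn 36° clockwise about the axis.

>>> step_arm:
  motion:
    - [0,0,0,-0.15,0]
    - [0,-0.01,0.34,-0.15,3]
    - [0,-0.04,0.68,-0.15,6]
    - [0,-0.08,1.02,-0.15,9]
    - [0,-0.14,1.35,-0.15,12]
    - [0,-0.22,1.68,-0.15,15]
    - [0,-0.32,2.01,-0.15,18]
    - [0,-0.43,2.33,-0.15,21]
    - [0,-0.56,2.64,-0.15,24]
    - [0,-0.71,2.95,-0.15,27]
    - [0,-0.87,3.25,-0.15,30]
    - [0,-0.98,3.44,-0.15,32]
    - [0,-1.11,3.63,-0.15,34]
    - [0,-1.24,3.82,-0.15,36]
    - [0,-1.24,3.82,-0.15,36]
    - [0,-1.24,3.82,-0.15,36]
    - [0,-1.24,3.82,-0.15,36]

```text
time: 19.85
tool_pos: [0.4835, -0.1935, 0.0875]
tcp_rot: [2.908, 1.186, 0.002]
wrist_force: [1.1, 1.1, 4.3]
width: 0.124
grip_force: 79.0
```

```bash
python3 chk.py t14
```

```text
t 19.85 [ 0.4835 -0.1935  0.0875] yaw 44.38 axis [ 0.437  -0.2389] zb 0.0085 [1.1 1.1 4.3] [ 0.05 -0.09 -0.04] 78.9896285533905
(array([ 0.4372, -0.2378]), array([46.2855,  0.8711, 45.9083]), 5, np.float64(0.0004))
side 0.025 117 [ 0.4364 -0.2372]
side 0.05 202 [ 0.4375 -0.2374]
```

The handle now stands at 44.4°, over the pip (measured at about 44.5°). The pot is seated with a light push, firmly gripped, and no catch load shows.

```bash
python3 -c "
from workcell import bot
print(bot.finish_job())"
```

```text
the job is handed in; nothing more can be done
None
```

The job is handed in at about 20 s: the three tokens are in the grey tray, and the pot is seated in the base, turned 36° clockwise to the single pip and still gripped by the handle at about 79 N. I viewed 11 pictures where 10 were allowed, and I checked the seating and the turn from measured poses and forces, not a close-up picture.

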